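Re-hang the spice box flap

ROBOT

A 6-joint arm with a two-finger parallel gripper is mounted at the origin on the work surface. World frame = base frame: x ahead of the robot, y to its left, z up, the work surface at z = 0. Lengths are in m, angles in rad, forces in N, time in s.
With the tool pointing down it reaches from about 0.3 to 0.775 m from the base axis. Payload 14.6 kg.
Tool frame: the origin (TCP) lies on the centre line of the jaws, within the pads' length; the fingertips stand ctrl.tcp_to_tips ahead of it and the grasp point (between the pads) lies 2 mm behind it (ctrl.tcp_to_tips is the distance from the TCP to the fingertips, in m); z points along the fingers, y is the line along which they close (so a half turn about z gives the same grasp; the last joint's range is limited). The gripper opens to 94 mm and grips with 3 to 60 N. Pads are 16 mm wide; open, the fingers measure 119 mm over their backs; the gripper's body (75 mm by 177 mm) begins 78 mm behind the grasp point.
Start: joints at [-1.18, 0.3, 1.521, -0, 1.321, -0.067], TCP at [0.243, -0.493, 0.222] pointing down, gripper open.
Joint ranges: [-3.03, 3.03], [-0.79, 2.21], [0.23, 2.52], [-1.04, 4.18], [0, 3.07], [-2.55, 2.55]. Speed limits (rad/s): [2.22, 2.22, 2.57, 3.14, 3.14, 3.14].

INTERFACE

Orientations are given as [roll, pitch, yaw] about the fixed x, y, z axes, in that order (R = Rz(yaw) Ry(pitch) Rx(roll)).
In Python, from station import telemetry, viewer, hand_in, ctrl gives the robot as it stands.
- The arm moves only by the tool step_arm, never from a script. Its argument "plan" is a list of rows, each an object of numbers: "dx", "dy", "dz": the shift along the tool's x, y, z scaled (see below); "rx", "ry", "rz": the turn, a rotation vector about the tool's x, y, z scaled (see below); "claw": the closure, from 0 (fully open) to 1 (shut). In form: [{"dx": .., "dy": .., "dz": .., "rx": .., "ry": .., "rz": .., "claw": ..}, ...]. A call has 1 to 10 rows; each row shifts and turns the commanded pose from where the row before left it, along the tool's axes as they then stand; what a row does not reach is not made up. The controller multiplies each number of a shift by 0.1 m and each number of a turn by 90 degrees. A row lasts 1/10 s, in which the tool goes at most 50 mm and 8.59 degrees, less where a joint would pass 70% of its speed; a pose out of reach is approached as far as the arm can. A call with a number of a shift or a turn outside -1 to 1 is refused whole. A call with a gripper value outside its range is refused whole. The fingers move at their own pace and stop on an object; "grip_force" is the grip in N (left out, the last holds). Time passes only in rows, so rows that do not move let the fingers close. It gives the time, the measured TCP pose, the force, the opening and the grip force at its end, in the units of the state.
- telemetry.get_obs(): the state, without advancing time (a new reading comes with each control period).
- viewer.camera(name): name is "scene" or "top" or "wrist"; returns a dict with "img" (384x512x3 uint8, red, green, blue), "z_map" (384x512 float32, m along the optical axis (not along the pixel's ray), 0 where there is no reading), "fx", "fy", "cx", "cy" (pixels), "dist" ([k1, k2, p1, p2, k3] as OpenCV has them; the pictures are not rectified), "R" (3x3) and "t" (3): a world point X has camera coordinates R X + t; the wrist camera has in their place "tool_from_camera" (4x4, takes a point from camera to tool coordinates, whose origin is the TCP and whose axes are the flange's). Camera axes: x right, y down, z forward; pixel columns grow to the right and rows downward; lengths in m; the calibration is good to about 2 mm. A picture is of the moment at which its call begins: read the wrist's pose just before it.
- hand_in(): hands the job in; it is judged then, once.
Trained networks look in a picture, given as the dict that the camera call returned (one of the last four; its "shot" number tells which), for a name from the list of things; names that differ only in an ending like _2 or _b are one class to them, and where a whole thing is asked for, a point or a joint stands for the part that bears it (a point fixed in the world has none). Each returns a list of dicts, best first, with "score" (0 to 1); they miss things now and then, are a little off and sometimes report something else, mostly with a low value. They report only what shows in the picture. A call takes as long as a camera call. They do not tell look-alikes from the thing itself.
- viewer.recognise(target, picture): "rect" ([left, top, right, bottom] in pixels, round what is visible of it).
The state is a dict: "time_s": time; "qpos": joint angles; "joint_vel": joint speeds; "tau": joint torques, N m; "ee_pos": TCP position; "eef_rot": TCP orientation; "force": force on the tool from outside, world axes, zero at the start; "moment": the same for the moment, N m; "grip_width": finger opening in m; "grip_force": force on a finger pad.
Only numpy, scipy, OpenCV 4.12 (cv2) and the standard library are available. Lean on these libraries where they do the work, as an engineer would, in place of code of your own. Each camera call takes 0.05 s, during which the arm holds its last target. There are 200 camera calls.

TASK

Take the flap off the empty spice box by squeezing its two tabs together, so that the sprung hinge pin draws in, and lift it out. Hang it on the other box, the one with the jars: lower it gently until the stub rests in its notch, then let the pin spring fully out into the eye, and leave the flap hanging straight. Do not force the hinges (a light hand is enough), and leave the jars and everything else on the counter where they are.

Things in the scene. Friction and masses are not known exactly. Their poses are not given: they have to be found in the camera images.
- flap: The flap: an aluminium panel 160 mm wide (its y), 6 mm thick (its x), reaching from 6 mm above to 100 mm below its origin; about 0.3 kg. Origin: middle of its hinge axis, which is its y axis; z is up, x away from the box. It hangs freely by a fixed stub at the -y end and a sprung pin at the +y end, and has two upright tabs on its top edge.
- flap_grip (a point): Grip point on the flap at x 0, y -5.5, z +30 mm in its frame: midway between the tabs' outer faces when they are fully squeezed, 10 mm under their tops. Axes as the flap. The tabs are 20 mm in x, 8 mm in y, 6 to 40 mm above the axis. Squeezing them along y (56 mm over the outer faces, 45 mm fully squeezed) draws the pin in; the flap can be carried so.
- stub_tip (a point): Tip of the fixed steel stub: at y = -90 mm in the flap's frame, on the hinge axis. The stub is 8 mm thick and sticks out 10 mm beyond the panel. On the same half stands the fixed tab, outer face at y = -28 mm.
- pin_tip (a point): Tip of the sprung steel pin, on the hinge axis: at y = +90 mm in the flap's frame when out, +79 mm (1 mm inside the panel's end) when drawn in. The pin is 8 mm thick. Its own tab, which moves with it, has its outer face at y = +28 mm when out, +17 mm when in.
- pin (a joint): How far the sprung hinge pin is drawn in: 0 = fully out (tip 10 mm beyond the panel's end), 0.011 m = fully in. Its spring pushes it out with 4 N at 0 and 9 N at 0.011.
- empty_box: The empty spice box on which the flap hangs at the start: white metal, 150 mm deep (x), 190 mm wide (y), 145 mm high, open towards its +x. Fixed to the counter. Origin: centre of its underside, z up. Its hinge axis is parallel to its y, at x = +95 mm, z = 145 mm, carried by two 6 mm thick steel lugs, 28 mm long in x, with inner faces at y = -82 and +82 mm.
- jar_box: The other spice box, alike and fixed too, but with two jars standing in it and no flap. Same size, axes and lugs. Only the height of its hinge axis differs: both lugs together are set at an adjustable height, the axis anywhere from z = 145 to 175 mm, not measured; they stay put under handling forces. Find the height by feel: the stub meets the floor of its notch.
- jar_hinge (a point): On jar_box at x = +95 mm, y = 0, z = 145 mm: the lowest that its hinge axis can be (it may be up to 30 mm higher). Axes as the box.
- jar_notch (a point): On jar_box at y = -85 mm beside jar_hinge. Here (and likewise on empty_box) the -y lug has an open-topped notch for the stub: 12 mm wide in x, flared to about 20 mm at its mouth, floor 4 mm below the hinge axis, top 18 mm above it.
- jar_eye (a point): On jar_box at y = +85 mm beside jar_hinge. Here (and likewise on empty_box) the +y lug has a closed eye for the pin: 12 mm wide in x and 14 mm high, from 7 mm below to 7 mm above the hinge axis. The lug's flat inner face reaches from 18 mm below to 20 mm above the axis.
- jar_a: Bystander: jar standing in jar_box, 48 mm wide, 75 mm tall; origin at the centre of its underside.
- jar_b: Bystander: jar standing in jar_box, 44 mm wide, 90 mm tall; origin at the centre of its underside.
- mug: Bystander: white mug, 85 mm tall; origin at the centre of its underside.
- bowl: Bystander: white bowl, 130 mm wide, 50 mm tall; origin at the centre of its underside.
- plate: Bystander: white plate, 170 mm wide, 18 mm tall; origin at the centre of its underside.
- shaker: Bystander: small glass shaker 36 mm wide, 70 mm tall, standing between the boxes; origin at the centre of its underside.
- spoon: Bystander: spoon lying on the counter; origin at the centre of its underside.
- saucepan: Bystander: steel pan 150 mm wide, 85 mm tall; origin at the centre of its underside.
There are look-alikes about, which are no part of the job. Leave any purple look-alike of the flap alone.

How it is judged:
By the outcome, as a careful person would: the job done as asked, in the order asked, and still so for the second after the job is handed in, with the robot touching nothing.
It also fails if it takes over 61 s, if anything falls off the work surface, if the arm or the gripper's body presses on something with over 40 N, if the wrist force passes 120 N, or if a joint passes its speed limit or range.

## Working session

There is one attempt and no reset: what is moved stays moved. The work goes in short steps, Python scripts to look and compute and a tool call to move; the robot and the scene stay as the last step left them, time stands still between calls to the robot, and variables do not carry over. Pictures are saved under pics/ and viewed, at most 10 in all, crops included, and the job is handed in when it is done.

Besides the shell and the picture viewer there is one more tool, called after "Emit:" as a command line: name --argument value ..., lists and objects as JSON in quotes. step_arm: Moves the arm, as the interface text tells. Shifts and turns lie within -1 to 1; 1 stands for 0.1 m of shift or 90 degrees of turn. Its arguments: {"type":"object","properties":{"plan":{"type":"array"},"grip_force":{"type":"number"}},"required":["plan"]}

```bash
ls; mkdir -p pics
cat > h.py <<'E'
import numpy as np, cv2
from scipy.spatial.transform import Rotation as Rn
from station import telemetry, viewer, hand_in, ctrl
def save(im,n): cv2.imwrite('pics/'+n,im[:,:,::-1])
def cloud(p,T=None):
    h,w=p['z_map'].shape; u,v=np.meshgrid(np.arange(w),np.arange(h))
    K=np.array([[p['fx'],0,p['cx']],[0,p['fy'],p['cy']],[0,0,1.]])
    n=cv2.undistortPoints(np.stack([u,v],-1).reshape(-1,1,2).astype(float),K,np.array(p['dist'])).reshape(h,w,2)
    z=p['z_map']; X=np.dstack([n*z[...,None],z])
    if T is None: X=(X-np.array(p['t']))@np.array(p['R'])
    else: X=X@T[:3,:3].T+T[:3,3]
    X[z==0]=np.nan
    return X
def tool(o):
    T=np.eye(4);T[:3,:3]=Rn.from_euler('xyz',o['eef_rot']).as_matrix();T[:3,3]=o['ee_pos'];return T
E
python3 - <<'E'
from h import *
o=telemetry.get_obs();print(o, ctrl.tcp_to_tips)
a=viewer.camera('scene');b=viewer.camera('top')
save(np.hstack([a['img']]),'s.png');save(b['img'],'t.png')
np.save('Xs.npy',cloud(a));np.save('Xt.npy',cloud(b))
for n,p in(('s',a),('t',b)):
    X=cloud(p)
    for k in['flap','empty_box','jar_box','jar_a','jar_b','mug','shaker','saucepan','bowl','plate']:
        for d in viewer.recognise(k,p)[:3]:
            r=np.array(d['rect']);c=((r[:2]+r[2:])/2).astype(int);print(n,k,round(d['score'],2),r.round(),X[c[1],c[0]].round(3))
E
```

```text
pics
{'time_s': 0.0, 'qpos': array([-1.17959790e+00,  3.00464222e-01,  1.52160068e+00, -1.13987518e-05,
        1.32069414e+00, -6.66133950e-02]), 'joint_vel': array([ 0.00072596,  0.0003709 ,  0.00102704, -0.00060898, -0.00044894,
        0.00115244]), 'tau': array([ 2.43928662e-03, -5.31801689e+01, -3.52733517e+01,  7.08929077e-02,
        2.44234217e-02, -7.37273103e-05]), 'ee_pos': array([ 0.24298514, -0.49313604,  0.2218818 ]), 'eef_rot': array([-3.14042812e+00, -6.66232408e-05,  4.57814612e-01]), 'force': array([ 0.51089882, -0.27526041, -0.49494918]), 'moment': array([-0.01905866,  0.03613781, -0.00225554]), 'grip_force': 0.0, 'grip_width': 0.09372250607198357} 0.017
s flap 0.97 [292. 182. 350. 220.] [0.519 0.183 0.116]
s flap 0.81 [188. 151. 198. 177.] [ 0.21  -0.255  0.081]
s empty_box 0.68 [288. 163. 351. 223.] [0.518 0.172 0.147]
s jar_box 0.93 [181. 173. 238. 236.] [ 0.383 -0.2    0.016]
s jar_a 0.71 [190. 207. 205. 223.] [ 0.467 -0.242  0.041]
s jar_a 0.63 [218. 201. 231. 222.] [ 0.468 -0.146  0.052]
s jar_a 0.17 [256. 191. 266. 213.] [ 0.432 -0.014  0.05 ]
s jar_b 0.71 
[... 768 characters left out ...]
58  0.097]
t empty_box 0.88 [124. 169. 199. 241.] [0.441 0.194 0.145]
t jar_box 0.83 [259. 155. 331. 225.] [ 0.472 -0.186  0.14 ]
t jar_a 0.54 [148. 172. 154. 181.] [0.517 0.214 0.183]
t jar_b 0.54 [148. 172. 154. 181.] [0.517 0.214 0.183]
t mug 0.73 [ 97. 114. 132. 143.] [ 0.698  0.376 -0.001]
t mug 0.3 [262. 154. 330. 226.] [ 0.474 -0.189  0.142]
t shaker 0.55 [226. 203. 238. 214.] [ 0.428 -0.001  0.072]
t saucepan 0.7 [349. 155. 419. 205.] [ 0.511 -0.477  0.007]
t saucepan 0.54 [254.  81. 294. 119.] [ 0.775 -0.138  0.007]
t bowl 0.57 [252.  80. 292. 119.] [ 0.775 -0.135  0.006]
t plate 0.64 [155.  86. 211. 136.] [0.748 0.153 0.003]
t plate 0.63 [261. 157. 332. 228.] [ 0.465 -0.188  0.149]
```

Run:
```python
import cv2,numpy as np
s=cv2.imread('pics/s.png');t=cv2.imread('pics/t.png')
cv2.imwrite('pics/st.png',np.vstack([cv2.resize(s[140:300,90:420],(792,384))[:, :][:300],cv2.resize(t[70:310,80:430],None,fx=1.25,fy=1.25).copy() if 0 else cv2.copyMakeBorder(cv2.resize(t[70:310,80:430],(437,300)),0,0,0,355,cv2.BORDER_CONSTANT)]))
```

```text
(no output)
```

View pics/t.png

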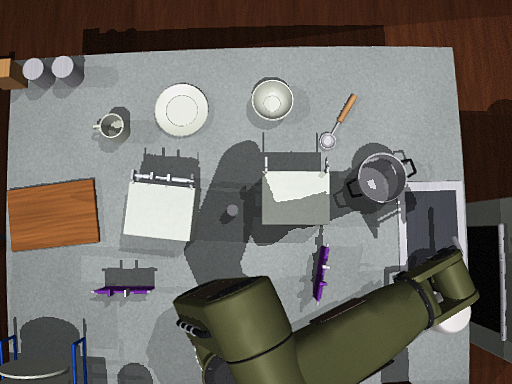

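View pics/s.png

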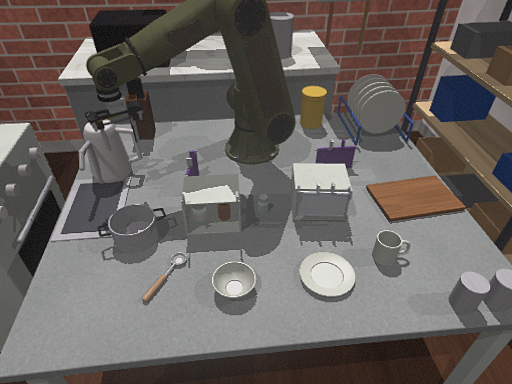

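The top view shows the real flap, grey, on the empty box at about (165,178). The two purple look-alikes are at (124,290) and (321,272). The jar box is at (296,190) and has open lugs. I'll fit both box tops next.

Run:
```python
from h import *
X=np.load('Xt.npy');t=cv2.imread('pics/t.png')
S=np.load('Xs.npy')
for n,c in(('empty',(0.44,0.19)),('jar',(0.47,-0.19))):
  for nm,C in(('t',X),('s',S)):
    m=(abs(C[...,2]-.147)<.010)&(abs(C[...,0]-c[0])<.13)&(abs(C[...,1]-c[1])<.13)
    m=cv2.morphologyEx(m.astype('uint8'),cv2.MORPH_OPEN,np.ones((7,7)))
    k,l,st,_=cv2.connectedComponentsWithStats(m); j=1+st[1:,4].argmax()
    P=C[l==j]; r=cv2.minAreaRect(P[:,:2].astype('f4')); print(n,nm,len(P),np.round(r[0],4),np.round(r[1],4),round(r[2],2),'z',np.median(P[:,2]).round(4))
    m=(C[...,2]>.158)&(C[...,2]<.23)&(abs(C[...,0]-c[0]-.09)<.05)&(abs(C[...,1]-c[1])<.13)
    k,l,st,_=cv2.connectedComponentsWithStats(m.astype('uint8'))
    for j in range(1,k):
        P=C[l==j]; print('   ',len(P),P.mean(0).round(3),P[:,2].max().round(3), P[:,1].min().round(3),P[:,1].max().round(3))
```

```text
empty t 3408 [0.4217 0.2006] [0.192  0.1512] 83.06 z 0.144
    27 [0.528 0.272 0.163] 0.168 0.266 0.276
    35 [0.519 0.213 0.177] 0.187 0.209 0.219
    36 [0.512 0.164 0.177] 0.189 0.16 0.17
    4 [0.519 0.103 0.164] 0.167 0.102 0.104
    6 [0.492 0.106 0.161] 0.167 0.105 0.109
empty s 1304 [0.4207 0.2019] [0.193  0.1577] 81.85 z 0.1449
    35 [0.517 0.165 0.175] 0.187 0.161 0.172
    28 [0.524 0.215 0.175] 0.186 0.211 0.219
    3 [0.494 0.107 0.162] 0.165 0.105 0.109
    16 [0.53  0.275 0.164] 0.167 0.271 0.279
    4 [0.521 0.102 0.162] 0.164 0.1 0.103
jar t 3508 [ 0.4508 -0.1871] [0.1899 0.1507] 88.49 z 0.1446
    32 [ 0.54  -0.103  0.187] 0.197 -0.105 -0.102
    53 [ 0.537 -0.273  0.177] 0.197 -0.277 -0.269
jar s 1536 [ 0.4501 -0.1885] [0.1881 0.1569] 87.08 z 0.1449
    30 [ 0.553 -0.105  0.183] 0.195 -0.107 -0.102
    39 [ 0.543 -0.273  0.178] 0.194 -0.277 -0.27
```

Run:
```python
import cv2
t=cv2.imread('pics/t.png');cv2.imwrite('pics/c.png',cv2.resize(t[140:250,110:350],(792,363),interpolation=cv2.INTER_CUBIC))
```

```text
(no output)
```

View pics/c.png

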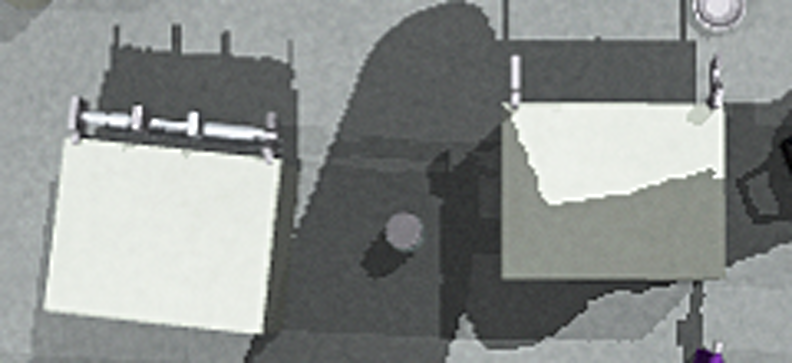

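Emit:
step_arm --plan '[{"dz": -0.35, "rz": 0.092, "claw": 0}, {"dz": -0.35, "rz": 0.092, "claw": 0}, {"dz": -0.35, "rz": 0.092, "claw": 0}, {"dz": -0.35, "rz": 0.092, "claw": 0}]'

```text
$.plan[0]: bad value
```

Emit:
step_arm --plan '[{"dx": 0.27, "dy": -0.41, "claw": 0}, {"dx": 0.27, "dy": -0.41, "claw": 0}, {"dx": 0.27, "dy": -0.41, "claw": 0}, {"dx": 0.27, "dy": -0.41, "claw": 0}, {"dx": 0.27, "dy": -0.41, "claw": 0}, {"dx": 0.27, "dy": -0.41, "claw": 0}, {"dx": 0.27, "dy": -0.41, "claw": 0}, {"dx": 0.27, "dy": -0.41, "claw": 0}, {"claw": 0}, {"claw": 0}]'

```text
$.plan[0]: bad value
```

Run:
```python
from h import *
o=telemetry.get_obs();p=viewer.camera('wrist');print(o['ee_pos'],o['eef_rot'],o['time_s'])
print(np.array(p['tool_from_camera']).round(3))
save(p['img'],'w1.png');np.save('Xw1.npy',cloud(p,tool(o)@np.array(p['tool_from_camera'])))
```

```text
[ 0.24308021 -0.49337497  0.22244938] [3.14155521e+00 1.38706372e-05 4.57803732e-01] 1.1
[[ 0.001 -0.974 -0.226  0.065]
 [ 1.     0.001 -0.001  0.001]
 [ 0.001 -0.226  0.974 -0.164]
 [ 0.     0.     0.     1.   ]]
```

View pics/w1.png

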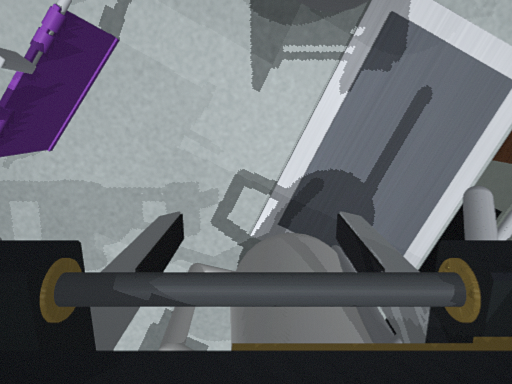

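The rows were refused, so it seems every key has to be present. This picture shows only the start position, with a purple look-alike at (60,80).

Emit:
step_arm --plan '[{"dx": 0, "dy": 0, "dz": -0.35, "rx": 0, "ry": 0, "rz": 0.092, "claw": 0}, {"dx": 0, "dy": 0, "dz": -0.35, "rx": 0, "ry": 0, "rz": 0.092, "claw": 0}, {"dx": 0, "dy": 0, "dz": -0.35, "rx": 0, "ry": 0, "rz": 0.092, "claw": 0}, {"dx": 0, "dy": 0, "dz": -0.35, "rx": 0, "ry": 0, "rz": 0.092, "claw": 0}]'

```text
time_s: 1.55
ee_pos: [0.243, -0.4931, 0.364]
eef_rot: [3.141, -0.0, -0.126]
force: [0.1, 0.0, 0.3]
grip_width: 0.0942
grip_force: 0.0
```

Emit:
step_arm --plan '[{"dx": 0.24, "dy": -0.41, "dz": 0, "rx": 0, "ry": 0, "rz": 0, "claw": 0}, {"dx": 0.24, "dy": -0.41, "dz": 0, "rx": 0, "ry": 0, "rz": 0, "claw": 0}, {"dx": 0.24, "dy": -0.41, "dz": 0, "rx": 0, "ry": 0, "rz": 0, "claw": 0}, {"dx": 0.24, "dy": -0.41, "dz": 0, "rx": 0, "ry": 0, "rz": 0, "claw": 0}, {"dx": 0.24, "dy": -0.41, "dz": 0, "rx": 0, "ry": 0, "rz": 0, "claw": 0}, {"dx": 0.24, "dy": -0.41, "dz": 0, "rx": 0, "ry": 0, "rz": 0, "claw": 0}, {"dx": 0.24, "dy": -0.41, "dz": 0, "rx": 0, "ry": 0, "rz": 0, "claw": 0}, {"dx": 0.24, "dy": -0.41, "dz": 0, "rx": 0, "ry": 0, "rz": 0, "claw": 0}, {"dx": 0, "dy": 0, "dz": 0, "rx": 0, "ry": 0, "rz": 0, "claw": 0}]'

```text
time_s: 2.45
ee_pos: [0.4752, -0.1869, 0.3622]
eef_rot: [-3.141, 0.0, -0.115]
force: [-0.2, -0.9, -0.6]
grip_width: 0.094
grip_force: 0.0
```

Run:
```python
from h import *
o=telemetry.get_obs();p=viewer.camera('wrist');print(o['ee_pos'],o['eef_rot'],o['time_s'])
save(p['img'],'w2.png');np.save('Xw2.npy',cloud(p,tool(o)@np.array(p['tool_from_camera'])))
```

```text
[ 0.47518508 -0.18690399  0.36223571] [-3.14081746e+00  2.67395582e-05 -1.15112552e-01] 2.45
```

View pics/w2.png

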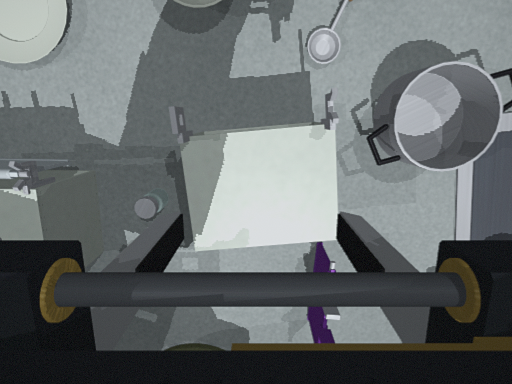

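The wrist view shows the jar box top, with its lugs at (180,122) and (331,110).

```bash
cat >> h.py <<'E'
def fit(C,c,yaw):
    m=(abs(C[...,2]-.146)<.006)&(abs(C[...,0]-c[0])<.13)&(abs(C[...,1]-c[1])<.13)
    m=cv2.morphologyEx(m.astype('uint8'),cv2.MORPH_OPEN,np.ones((5,5)))
    k,l,st,_=cv2.connectedComponentsWithStats(m); j=1+st[1:,4].argmax(); P=C[l==j]
    # front edge (+x) and side edges in box frame
    R=lambda a:np.array([[np.cos(a),np.sin(a)],[-np.sin(a),np.cos(a)]])
    Q=(P[:,:2]-c)@R(yaw).T
    b=np.round(Q[:,1]/.004).astype(int); ks=[i for i in range(b.min()+3,b.max()-2)]
    f=np.array([[i*.004,Q[b==i,0].max()] for i in ks if (b==i).any()])
    s=np.polyfit(f[:,0],f[:,1],1); r=f[:,1]-np.polyval(s,f[:,0]); g=abs(r)<.003; s=np.polyfit(f[g,0],f[g,1],1)
    a=yaw-np.arctan(s[0]); Q=(P[:,:2]-c)@R(a).T
    b=np.round(Q[:,0]/.004).astype(int)
    e=np.array([[Q[b==i,1].min(),Q[b==i,1].max()] for i in range(b.min()+3,b.max()-2) if (b==i).any()])
    ed=np.median(e,0); fx=np.percentile(Q[:,0],99.7)
    print('yaw',a,'n',len(P),'front',fx,'sides',ed,'width',np.ptp(ed),'z',np.median(P[:,2]))
    h=np.array([fx+.02,ed.mean()]); print('hinge world',h@R(a)+c)
    # things above, in box-frame relative to hinge
    m=(C[...,2]>.155)&(C[...,2]<.21)&(abs(C[...,0]-c[0]-.09)<.06)&(abs(C[...,1]-c[1])<.13)
    k,l,st,_=cv2.connectedComponentsWithStats(m.astype('uint8'))
    for j in range(1,k):
        if st[j,4]<12: continue
        P=C[l==j]; q=(P[:,:2]-c)@R(a).T-h; print('  n',len(P),'x',np.percentile(q[:,0],[2,98]).round(4),'y',np.percentile(q[:,1],[2,50,98]).round(4),'z',np.percentile(P[:,2],[5,50,95]).round(4))
E
python3 - <<'E'
from h import *
fit(np.load('Xw2.npy'),np.array([.4505,-.188]),-.035)
fit(np.load('Xt.npy'),np.array([.4505,-.188]),-.035)
fit(np.load('Xt.npy'),np.array([.4215,.2012]),-.122)
E
```

```text
yaw -0.02846746561011241 n 17137 front 0.07410947847590392 sides [-0.09259782  0.09657583] width 0.18917365235756256 z 0.1468853692095799
hinge world [ 0.54462796 -0.18869049]
  n 418 x [-0.0243  0.0167] y [-0.0878 -0.0828 -0.0818] z [0.1603 0.1788 0.1944]
  n 489 x [-0.0242  0.0134] y [0.0815 0.0822 0.0875] z [0.1602 0.1821 0.1964]
yaw -0.0027613925820285934 n 2397 front 0.07523652322491475 sides [-0.08549711  0.09174672] width 0.17724382752653034 z 0.14471130767453683
hinge world [ 0.54574479 -0.18513819]
  n 32 x [-0.0238  0.0135] y [0.0801 0.0817 0.0833] z [0.1685 0.191  0.1953]
  n 58 x [-0.0274  0.0122] y [-0.0921 -0.0875 -0.0855] z [0.1573 0.1759 0.1932]
yaw -0.022920113123014535 n 1048 front 0.07628971453347265 sides [-0.08412148 -0.0035235 ] width 0.08059798036838699 z 0.14414396457902448
hinge world [0.5167601  0.15518224]
  n 30 x [-0.0047  0.021 ] y [0.1123 0.1168 0.1209] z [0.1577 0.1625 0.167 ]
  n 38 x [-0.0079  0.0105] y [0.0539 0.0564 0.0626] z [0.1576 0.1789 0.1858]
  n 37 x [-0.0137  0.0046] y [0.0054 0.008  0.0144] z [0.16   0.1805 0.1868]
```

Emit:
step_arm --plan '[{"dx": -0.1, "dy": -0.46, "dz": 0, "rx": 0, "ry": 0, "rz": 0, "claw": 0}, {"dx": -0.1, "dy": -0.46, "dz": 0, "rx": 0, "ry": 0, "rz": 0, "claw": 0}, {"dx": -0.1, "dy": -0.46, "dz": 0, "rx": 0, "ry": 0, "rz": 0, "claw": 0}, {"dx": -0.1, "dy": -0.46, "dz": 0, "rx": 0, "ry": 0, "rz": 0, "claw": 0}, {"dx": -0.1, "dy": -0.46, "dz": 0, "rx": 0, "ry": 0, "rz": 0, "claw": 0}, {"dx": -0.1, "dy": -0.46, "dz": 0, "rx": 0, "ry": 0, "rz": 0, "claw": 0}, {"dx": -0.1, "dy": -0.46, "dz": 0, "rx": 0, "ry": 0, "rz": 0, "claw": 0}, {"dx": -0.1, "dy": -0.46, "dz": 0, "rx": 0, "ry": 0, "rz": 0, "claw": 0}, {"dx": 0, "dy": 0, "dz": 0, "rx": 0, "ry": 0, "rz": 0, "claw": 0}]'

```text
time_s: 3.4
ee_pos: [0.4371, 0.1872, 0.3623]
eef_rot: [-3.141, 0.0, -0.116]
force: [0.0, -0.8, -0.4]
grip_width: 0.094
grip_force: 0.0
```

Run:
```python
from h import *
o=telemetry.get_obs();p=viewer.camera('wrist');print(o['ee_pos'],o['eef_rot'],o['time_s'])
save(p['img'],'w3.png');C=cloud(p,tool(o)@np.array(p['tool_from_camera']));np.save('Xw3.npy',C)
fit(C,np.array([.4215,.2012]),-.122)
```

```text
[0.43705346 0.18717076 0.3622728 ] [-3.14118764e+00  4.05966441e-04 -1.16480643e-01] 3.4
yaw -0.12697034441559826 n 17321 front 0.0747903682515483 sides [-0.09389552  0.09520056] width 0.18909608087692814 z 0.14687974235526052
hinge world [0.51560994 0.18984401]
  n 70 x [0.0071 0.0176] y [-0.0878 -0.0843 -0.0818] z [0.1558 0.1636 0.1663]
  n 197 x [-0.0128  0.0133] y [0.0816 0.0835 0.0879] z [0.1574 0.1666 0.1679]
  n 186 x [-0.009   0.0096] y [0.0206 0.0236 0.0282] z [0.1608 0.1842 0.1857]
  n 152 x [-0.0095  0.0101] y [-0.0266 -0.0231 -0.019 ] z [0.184  0.1855 0.1869]
  n 66 x [-0.0176 -0.0063] y [-0.0876 -0.0846 -0.0817] z [0.1562 0.1628 0.1658]
```

View pics/w3.png

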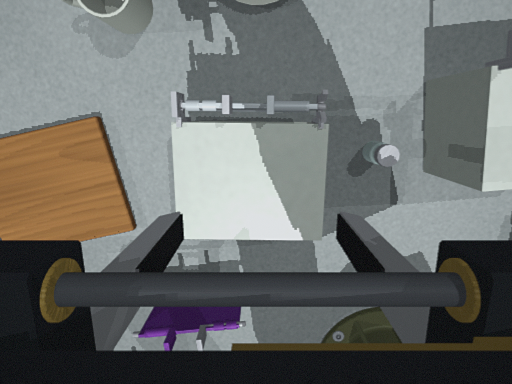

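The grey flap's tabs are at (226,104) and (270,104), its stub is at the right and its pin at the left. This is the right flap, so I'll go in for the grasp.

Emit:
step_arm --plan '[{"dx": 0.194, "dy": -0.017, "dz": 0.2, "rx": 0, "ry": 0, "rz": 0.006, "claw": 0}, {"dx": 0.194, "dy": -0.017, "dz": 0.2, "rx": 0, "ry": 0, "rz": 0, "claw": 0}, {"dx": 0.194, "dy": -0.017, "dz": 0.2, "rx": 0, "ry": 0, "rz": 0, "claw": 0}, {"dx": 0.194, "dy": -0.017, "dz": 0.2, "rx": 0, "ry": 0, "rz": 0, "claw": 0}, {"dx": 0, "dy": 0, "dz": 0.2, "rx": 0, "ry": 0, "rz": 0, "claw": 0}, {"dx": 0, "dy": 0, "dz": 0.2, "rx": 0, "ry": 0, "rz": 0, "claw": 0}, {"dx": 0, "dy": 0, "dz": 0, "rx": 0, "ry": 0, "rz": 0, "claw": 0}, {"dx": 0, "dy": 0, "dz": 0, "rx": 0, "ry": 0, "rz": 0, "claw": 0}]'

```text
time_s: 4.25
ee_pos: [0.516, 0.1798, 0.2432]
eef_rot: [-3.142, -0.0, -0.131]
force: [0.1, 0.1, 0.4]
grip_width: 0.0939
grip_force: 0.0
```

Run:
```python
from h import *
o=telemetry.get_obs();p=viewer.camera('wrist');print(o['ee_pos'],o['eef_rot'],o['force'])
save(p['img'],'w4.png');C=cloud(p,tool(o)@np.array(p['tool_from_camera']))
fit(C,np.array([.4215,.2012]),-.126)
```

```text
[0.51602586 0.17975106 0.24324372] [-3.14157144e+00 -3.92075217e-04 -1.31272254e-01] [0.12960509 0.11761732 0.44559602]
yaw -0.12485173510107705 n 9121 front 0.07537399502926462 sides [-0.08098764  0.06427512] width 0.1452627623351948 z 0.14685630912099756
hinge world [0.51509103 0.18103209]
  n 117 x [0.0059 0.017 ] y [-0.0791 -0.0752 -0.0732] z [0.1556 0.1636 0.1663]
  n 449 x [-0.0139  0.0139] y [0.0902 0.0916 0.0966] z [0.1564 0.1663 0.1677]
  n 465 x [-0.0091  0.0099] y [0.0292 0.0319 0.0372] z [0.1589 0.1838 0.1856]
  n 368 x [-0.0098  0.0098] y [-0.0179 -0.0141 -0.0104] z [0.1624 0.1851 0.1865]
  n 70 x [-0.0119 -0.0069] y [-0.0793 -0.0759 -0.0731] z [0.1555 0.159  0.1634]
```

View pics/w4.png

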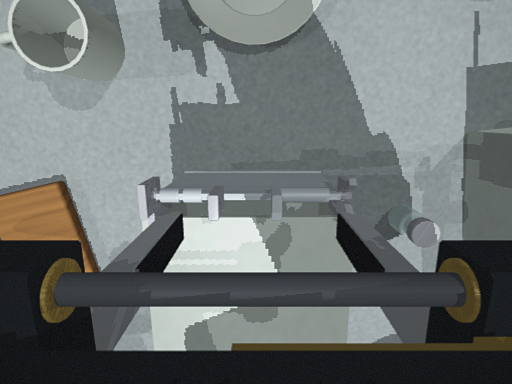

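The tabs are at (213,205) and (277,205), between the fingers. I'll correct 4 mm sideways and go down.

Emit:
step_arm --plan '[{"dx": -0.01, "dy": -0.042, "dz": 0.15, "rx": 0, "ry": 0, "rz": -0.003, "claw": 0}, {"dx": 0, "dy": 0, "dz": 0.2, "rx": 0, "ry": 0, "rz": 0, "claw": 0}, {"dx": 0, "dy": 0, "dz": 0.2, "rx": 0, "ry": 0, "rz": 0, "claw": 0}, {"dx": 0, "dy": 0, "dz": 0.15, "rx": 0, "ry": 0, "rz": 0, "claw": 0}, {"dx": 0, "dy": 0, "dz": 0, "rx": 0, "ry": 0, "rz": 0, "claw": 0}, {"dx": 0, "dy": 0, "dz": 0, "rx": 0, "ry": 0, "rz": 0, "claw": 0}]'

```text
time_s: 4.9
ee_pos: [0.5157, 0.1853, 0.1739]
eef_rot: [-3.141, -0.002, -0.125]
force: [0.2, 0.3, -0.1]
grip_width: 0.094
grip_force: 0.0
```

Emit:
step_arm --plan '[{"dx": 0, "dy": 0.008, "dz": 0, "rx": 0, "ry": 0, "rz": 0, "claw": 0.4}, {"dx": 0, "dy": 0, "dz": 0, "rx": 0, "ry": 0, "rz": 0, "claw": 0.4}, {"dx": 0, "dy": 0, "dz": 0, "rx": 0, "ry": 0, "rz": 0, "claw": 0.46}, {"dx": 0, "dy": 0, "dz": 0, "rx": 0, "ry": 0, "rz": 0, "claw": 0.5}, {"dx": 0, "dy": 0, "dz": 0, "rx": 0, "ry": 0, "rz": 0, "claw": 0.6}, {"dx": 0, "dy": 0, "dz": 0, "rx": 0, "ry": 0, "rz": 0, "claw": 0.6}, {"dx": 0, "dy": 0, "dz": 0, "rx": 0, "ry": 0, "rz": 0, "claw": 0.6}, {"dx": 0, "dy": 0, "dz": 0, "rx": 0, "ry": 0, "rz": 0, "claw": 0.6}]' --grip_force 22

```text
time_s: 5.7
ee_pos: [0.515, 0.1846, 0.1725]
eef_rot: [3.141, -0.0, -0.125]
force: [1.8, 2.0, 0.9]
grip_width: 0.0447
grip_force: 22.0
```

Fully squeezed at 44.7 mm, so the pin is in. Next I'll lift it out.

Emit:
step_arm --plan '[{"dx": 0, "dy": 0, "dz": -0.06, "rx": 0, "ry": 0, "rz": 0, "claw": 0.6}, {"dx": 0, "dy": 0, "dz": -0.08, "rx": 0, "ry": 0, "rz": 0, "claw": 0.6}, {"dx": 0, "dy": 0, "dz": -0.08, "rx": 0, "ry": 0, "rz": 0, "claw": 0.6}, {"dx": 0, "dy": 0, "dz": -0.08, "rx": 0, "ry": 0, "rz": 0, "claw": 0.6}, {"dx": 0, "dy": 0, "dz": 0, "rx": 0, "ry": 0, "rz": 0, "claw": 0.6}]'

```text
time_s: 6.2
ee_pos: [0.5155, 0.1847, 0.2039]
eef_rot: [-3.141, -0.002, -0.125]
force: [0.2, -0.3, -3.9]
grip_width: 0.0444
grip_force: 21.9
```

Emit:
step_arm --plan '[{"dx": 0, "dy": 0, "dz": -0.3, "rx": 0, "ry": 0, "rz": 0, "claw": 0.6}, {"dx": 0, "dy": 0, "dz": -0.3, "rx": 0, "ry": 0, "rz": 0, "claw": 0.6}, {"dx": 0, "dy": 0, "dz": -0.3, "rx": 0, "ry": 0, "rz": 0, "claw": 0.6}, {"dx": 0, "dy": 0, "dz": -0.3, "rx": 0, "ry": 0, "rz": 0, "claw": 0.6}, {"dx": 0, "dy": 0, "dz": -0.3, "rx": 0, "ry": 0, "rz": 0, "claw": 0.6}, {"dx": 0, "dy": 0, "dz": 0, "rx": 0, "ry": 0, "rz": 0, "claw": 0.6}, {"dx": 0, "dy": 0, "dz": 0, "rx": 0, "ry": 0, "rz": 0, "claw": 0.6}]'

```text
time_s: 6.9
ee_pos: [0.515, 0.1845, 0.3515]
eef_rot: [3.141, 0.0, -0.125]
force: [-0.2, -0.4, -4.1]
grip_width: 0.045
grip_force: 21.9
```

Run:
```python
from h import *
o=telemetry.get_obs();p=viewer.camera('wrist');s=viewer.camera('scene');print(o['ee_pos'],o['eef_rot'],o['force'],o['moment'])
save(np.vstack([p['img'][100:300],cv2.resize(s['img'][80:240,170:400],(512,356))]),'w5.png')
T=np.array(p['tool_from_camera']);C=cloud(p,T) # tool frame
np.save('Cw5.npy',C)
m=(C[...,2]>-.03)&(C[...,2]<.15)&(abs(C[...,1])<.11)&(abs(C[...,0])<.04)
v,u=np.nonzero(m)
for a in np.arange(-.1,.1,.01):
    k=m&(C[...,1]>a)&(C[...,1]<a+.01); 
    if k.sum()>3: P=C[k]; print(round(a,3),k.sum(),P.min(0).round(4),P.max(0).round(4),np.median(P,0).round(4))
```

```text
[0.51497342 0.18453791 0.35151236] [ 3.14139420e+00  4.85447925e-04 -1.24998289e-01] [-0.20100674 -0.38793884 -4.10814505] [0.0207768  0.02626068 0.00317766]
-0.09 179 [-0.004  -0.0842  0.0222] [ 0.0066 -0.08    0.1271] [ 0.0029 -0.0818  0.0508]
-0.08 650 [-0.0063 -0.08    0.0213] [ 0.0068 -0.07    0.127 ] [ 0.003  -0.0749  0.0445]
-0.07 635 [-0.0062 -0.07    0.0213] [ 0.0068 -0.06    0.1266] [ 0.003  -0.0652  0.0449]
-0.06 657 [-0.0061 -0.06    0.021 ] [ 0.0069 -0.05    0.1269] [ 0.003  -0.055   0.0435]
-0.05 648 [-0.0058 -0.05    0.0209] [ 0.0069 -0.04    0.1271] [ 0.003  -0.045   0.0437]
-0.04 624 [-0.0003 -0.04   -0.0296] [ 0.0101 -0.03    0.1273] [ 0.0032 -0.0336  0.0468]
-0.03 1150 [-0.0096 -0.03   -0.03  ] [ 0.0105 -0.02    0.127 ] [ 0.0051 -0.0237 -0.0078]
-0.02 1192 [-0.0099 -0.02   -0.0136] [ 0.0108 -0.01    0.1272] [ 0.0031 -0.0153  0.0058]
-0.01 593 [-0.0027 -0.01    0.0206] [ 0.0053 -0.      0.1276] [ 0.003  -0.0051  0.0476]
-0.0 611 [-0.0023  0.      0.0205] [0.0052 0.01   0.1272] [0.003  0.0049 0.0492]
0.01 1108 [-0.0096  0.01   -0.0139] [0.0107 0.02   0.1265] [0.0031 0.0157 0.0104]
0.02 1201 [-0.0094  0.02   -0.03  ] [0.0106 0.03   0.1272] [ 0.0051  0.0239 -0.0089]
0.03 676 [ 0.0025  0.03   -0.0299] [0.0101 0.0399 0.1268] [0.0041 0.0338 0.0419]
0.04 645 [-0.0058  0.04    0.0195] [0.0071 0.05   0.1273] [0.0031 0.0452 0.0441]
0.05 669 [-0.0061  0.05    0.0191] [0.007  0.06   0.1268] [0.0031 0.055  0.0423]
0.06 619 [-0.0059  0.06    0.0192] [0.0067 0.07   0.1272] [0.0031 0.0646 0.0458]
0.07 414 [-0.0035  0.07    0.0197] [0.0053 0.08   0.1269] [0.0031 0.0733 0.037 ]
0.08 91 [-0.0031  0.08    0.0218] [0.0043 0.0851 0.0269] [0.0014 0.0827 0.0234]
```

View pics/w5.png

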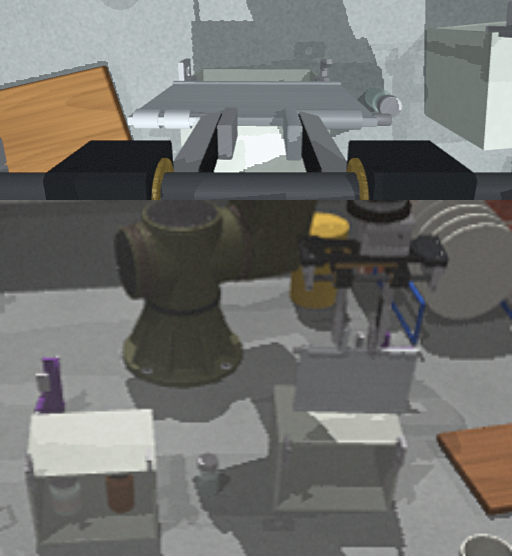

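The flap hangs straight in the grip: panel vertical, bottom edge level, offsets as specified. I'll move next to the jar box and look again at its lugs.

Emit:
step_arm --plan '[{"dx": 0, "dy": 0.1, "dz": 0, "rx": 0, "ry": 0, "rz": -0.0614, "claw": 0.6}, {"dx": -0.022, "dy": 0.4, "dz": 0, "rx": 0, "ry": 0, "rz": 0, "claw": 0.6}, {"dx": -0.022, "dy": 0.44, "dz": 0, "rx": 0, "ry": 0, "rz": 0, "claw": 0.6}, {"dx": -0.022, "dy": 0.44, "dz": 0, "rx": 0, "ry": 0, "rz": 0, "claw": 0.6}, {"dx": -0.022, "dy": 0.44, "dz": 0, "rx": 0, "ry": 0, "rz": 0, "claw": 0.6}, {"dx": -0.022, "dy": 0.44, "dz": 0, "rx": 0, "ry": 0, "rz": 0, "claw": 0.6}, {"dx": -0.022, "dy": 0.44, "dz": 0, "rx": 0, "ry": 0, "rz": 0, "claw": 0.6}, {"dx": -0.022, "dy": 0.44, "dz": 0, "rx": 0, "ry": 0, "rz": 0, "claw": 0.6}, {"dx": -0.022, "dy": 0.4, "dz": 0, "rx": 0, "ry": 0, "rz": 0, "claw": 0.6}, {"dx": -0.022, "dy": 0.23, "dz": 0, "rx": 0, "ry": 0, "rz": 0, "claw": 0.6}]'

```text
time_s: 8.0
ee_pos: [0.4827, -0.1942, 0.3507]
eef_rot: [-3.141, 0.002, -0.031]
force: [0.1, 0.4, -3.8]
grip_width: 0.045
grip_force: 22.0
```

Emit:
step_arm --plan '[{"dx": 0, "dy": 0, "dz": 0, "rx": 0, "ry": 0, "rz": 0, "claw": 0.6}, {"dx": 0, "dy": 0, "dz": 0, "rx": 0, "ry": 0, "rz": 0, "claw": 0.6}, {"dx": 0, "dy": 0, "dz": 0, "rx": 0, "ry": 0, "rz": 0, "claw": 0.6}]'

```text
time_s: 8.3
ee_pos: [0.4836, -0.1908, 0.3519]
eef_rot: [-3.141, 0.001, -0.028]
force: [-0.7, -0.3, -3.0]
grip_width: 0.0448
grip_force: 22.0
```

Run:
```python
from h import *
for i in range(1):
    o=telemetry.get_obs();p=viewer.camera('wrist');print(o['ee_pos'],o['eef_rot'],o['force'])
    T=tool(o)@np.array(p['tool_from_camera']);C=cloud(p,T);np.save('Xw6.npy',C)
    save(p['img'],'w6.png')
    h=np.array([.5446,-.1887]);a=-.0285;R=np.array([[np.cos(a),np.sin(a)],[-np.sin(a),np.cos(a)]])
    Q=(C[...,:2]-h)@R.T
    for s in(-1,1):
        m=(C[...,2]>.182)&(C[...,2]<.21)&(abs(Q[...,0])<.022)&(abs(Q[...,1]-s*.085)<.012)
        P=Q[m];z=C[...,2][m];print(s,m.sum(),np.percentile(P,[2,50,98],0).round(4).tolist(),np.percentile(z,[50,90,98]).round(4))
        top=m&(C[...,2]>np.percentile(z,90)-.002);print('  top',top.sum(),np.percentile(Q[top],[1,50,99],0).round(4).tolist())
        n=np.polyfit(P[:,0],P[:,1],1);print('  yaw slope',n[0])
```

```text
[ 0.48361975 -0.19079034  0.35187676] [-3.14104155e+00  7.84486173e-04 -2.76541878e-02] [-0.66737441 -0.29460848 -3.04592772]
-1 175 [[-0.0173, -0.0878], [0.007, -0.0843], [0.0177, -0.0819]] [0.1912 0.1944 0.1952]
  top 72 [[-0.0162, -0.088], [-0.0111, -0.0847], [0.0177, -0.082]]
  yaw slope 0.005401980635786863
1 260 [[-0.0133, 0.0816], [0.0006, 0.0832], [0.0135, 0.0877]] [0.1951 0.1964 0.1972]
  top 168 [[-0.0133, 0.0815], [0.0007, 0.0846], [0.0135, 0.0879]]
  yaw slope 0.000672063620558782
```

View pics/w6.png

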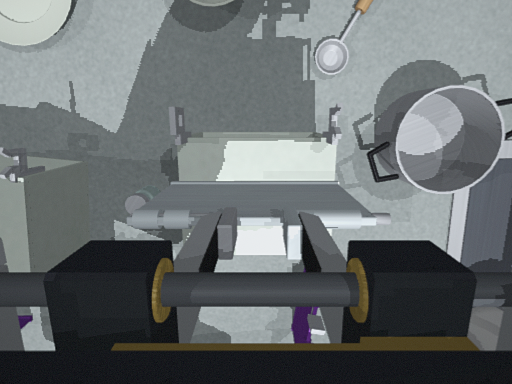

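The lug tops are at (178,110) and (333,110), and they confirm the hinge pose to 0.3 mm. The axis is near z ≈ 0.174. I'll go above it.

Emit:
step_arm --plan '[{"dx": 0.2, "dy": 0.01, "dz": 0, "rx": 0, "ry": 0, "rz": 0, "claw": 0.6}, {"dx": 0.2, "dy": 0.01, "dz": 0, "rx": 0, "ry": 0, "rz": 0, "claw": 0.6}, {"dx": 0.21, "dy": 0, "dz": 0, "rx": 0, "ry": 0, "rz": 0, "claw": 0.6}, {"dx": 0, "dy": 0, "dz": 0, "rx": 0, "ry": 0, "rz": 0, "claw": 0.6}, {"dx": 0, "dy": 0, "dz": 0, "rx": 0, "ry": 0, "rz": 0, "claw": 0.6}, {"dx": 0, "dy": 0, "dz": 0, "rx": 0, "ry": 0, "rz": 0, "claw": 0.6}]'

```text
time_s: 8.95
ee_pos: [0.5441, -0.1949, 0.3526]
eef_rot: [3.142, -0.0, -0.028]
force: [1.3, 0.5, -3.8]
grip_width: 0.0447
grip_force: 22.0
```

Run:
```python
from h import *
A=[]
for i in range(5):
    o=telemetry.get_obs();A.append(np.r_[o['ee_pos'],o['eef_rot'],o['force']]);viewer.camera('wrist')
print(np.array(A).round(4))
```

```text
[[ 5.4410e-01 -1.9490e-01  3.5260e-01  3.1415e+00 -1.0000e-04 -2.8000e-02
   1.2515e+00  4.7440e-01 -3.7601e+00]
 [ 5.4410e-01 -1.9510e-01  3.5280e-01  3.1414e+00 -3.0000e-04 -2.8200e-02
   2.9000e-03  2.7100e-02 -2.3369e+00]
 [ 5.4410e-01 -1.9520e-01  3.5280e-01  3.1414e+00 -4.0000e-04 -2.8400e-02
  -4.3090e-01  2.8200e-01 -3.2075e+00]
 [ 5.4410e-01 -1.9530e-01  3.5280e-01  3.1414e+00 -5.0000e-04 -2.8500e-02
  -4.2310e-01  6.6020e-01 -4.0326e+00]
 [ 5.4420e-01 -1.9530e-01  3.5280e-01  3.1414e+00 -5.0000e-04 -2.8600e-02
   8.2400e-02 -4.0460e-01 -4.0721e+00]]
```

Emit:
step_arm --plan '[{"dx": 0.004, "dy": -0.009, "dz": 0.1, "rx": 0, "ry": 0, "rz": 0, "claw": 0.6}, {"dx": 0, "dy": 0, "dz": 0.12, "rx": 0, "ry": 0, "rz": 0, "claw": 0.6}, {"dx": 0, "dy": 0, "dz": 0.12, "rx": 0, "ry": 0, "rz": 0, "claw": 0.6}, {"dx": 0, "dy": 0, "dz": 0.12, "rx": 0, "ry": 0, "rz": 0, "claw": 0.6}, {"dx": 0, "dy": 0, "dz": 0, "rx": 0, "ry": 0, "rz": 0, "claw": 0.6}, {"dx": 0, "dy": 0, "dz": 0, "rx": 0, "ry": 0, "rz": 0, "claw": 0.6}]'

```text
time_s: 9.8
ee_pos: [0.5449, -0.1945, 0.3063]
eef_rot: [-3.141, 0.0, -0.029]
force: [0.1, -0.1, -3.8]
grip_width: 0.0449
grip_force: 22.0
```

Run:
```python
from h import *
o=telemetry.get_obs();p=viewer.camera('wrist');print(o['ee_pos'],o['eef_rot'],o['force'],o['moment'])
save(p['img'],'w7.png')
```

```text
[ 0.54489638 -0.194496    0.30634214] [-3.14147130e+00  2.64650375e-04 -2.85334164e-02] [ 0.11897298 -0.12845294 -3.80487598] [ 0.04110311  0.00172756 -0.00021053]
```

View pics/w7.png

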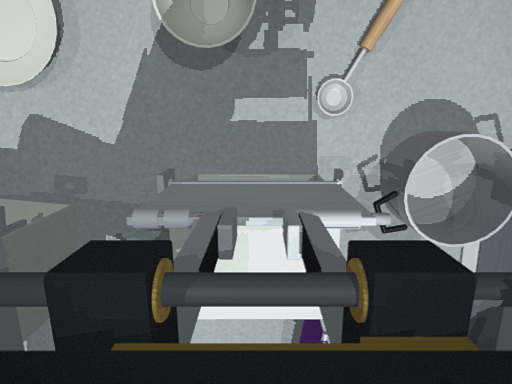

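The panel has gone in between the lugs at (165,180) and (343,178), with no side force. I'll go on down to just above the notch.

Emit:
step_arm --plan '[{"dx": 0, "dy": 0, "dz": 0.12, "rx": 0, "ry": 0, "rz": 0, "claw": 0.6}, {"dx": 0, "dy": 0, "dz": 0.12, "rx": 0, "ry": 0, "rz": 0, "claw": 0.6}, {"dx": 0, "dy": 0, "dz": 0.12, "rx": 0, "ry": 0, "rz": 0, "claw": 0.6}, {"dx": 0, "dy": 0, "dz": 0.12, "rx": 0, "ry": 0, "rz": 0, "claw": 0.6}, {"dx": 0, "dy": 0, "dz": 0.12, "rx": 0, "ry": 0, "rz": 0, "claw": 0.6}, {"dx": 0, "dy": 0, "dz": 0.12, "rx": 0, "ry": 0, "rz": 0, "claw": 0.6}, {"dx": 0, "dy": 0, "dz": 0, "rx": 0, "ry": 0, "rz": 0, "claw": 0.6}, {"dx": 0, "dy": 0, "dz": 0, "rx": 0, "ry": 0, "rz": 0, "claw": 0.6}]'

```text
time_s: 10.65
ee_pos: [0.5449, -0.1945, 0.2345]
eef_rot: [-3.142, 0.0, -0.029]
force: [0.2, -0.2, -3.5]
grip_width: 0.0446
grip_force: 22.0
```

Run:
```python
from h import *
o=telemetry.get_obs();p=viewer.camera('wrist');print(o['ee_pos'],o['eef_rot'],o['force'],o['moment'])
save(cv2.resize(p['img'][140:280,110:410],(792,370)),'w8.png')
```

```text
[ 0.54494492 -0.19451424  0.23450261] [-3.14158424e+00  1.66295966e-05 -2.85076783e-02] [ 0.20995755 -0.16098312 -3.49130032] [0.00700092 0.02787049 0.0250167 ]
```

View pics/w8.png

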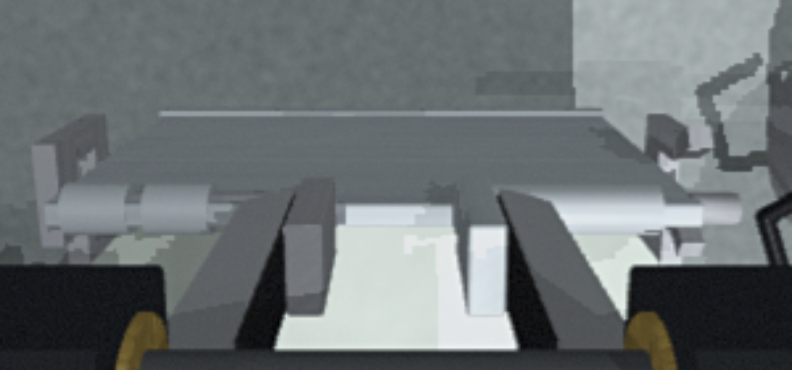

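The stub, at (720,208), is lined up over the notch opening at (680,195). That is all the pictures I'm allowed; in fact I'm one over. From here I'll go by feel.

Emit:
step_arm --plan '[{"dx": 0, "dy": 0, "dz": 0.07, "rx": 0, "ry": 0, "rz": 0, "claw": 0.6}, {"dx": 0, "dy": 0, "dz": 0.06, "rx": 0, "ry": 0, "rz": 0, "claw": 0.6}, {"dx": 0, "dy": 0, "dz": 0.06, "rx": 0, "ry": 0, "rz": 0, "claw": 0.6}, {"dx": 0, "dy": 0, "dz": 0.05, "rx": 0, "ry": 0, "rz": 0, "claw": 0.6}, {"dx": 0, "dy": 0, "dz": 0, "rx": 0, "ry": 0, "rz": 0, "claw": 0.6}, {"dx": 0, "dy": 0, "dz": 0, "rx": 0, "ry": 0, "rz": 0, "claw": 0.6}]'

```text
time_s: 11.3
ee_pos: [0.5449, -0.1945, 0.2105]
eef_rot: [3.142, 0.0, -0.028]
force: [1.1, -0.2, -3.9]
grip_width: 0.0442
grip_force: 22.0
```

Emit:
step_arm --plan '[{"dx": 0, "dy": 0, "dz": 0.01, "rx": 0, "ry": 0, "rz": 0, "claw": 0.6}, {"dx": 0, "dy": 0, "dz": 0.01, "rx": 0, "ry": 0, "rz": 0, "claw": 0.6}, {"dx": 0, "dy": 0, "dz": 0.01, "rx": 0, "ry": 0, "rz": 0, "claw": 0.6}, {"dx": 0, "dy": 0, "dz": 0, "rx": 0, "ry": 0, "rz": 0, "claw": 0.6}, {"dx": 0, "dy": 0, "dz": 0, "rx": 0, "ry": 0, "rz": 0, "claw": 0.6}]'

```text
time_s: 11.8
ee_pos: [0.5449, -0.1945, 0.2074]
eef_rot: [-3.142, -0.0, -0.029]
force: [0.0, 0.3, -3.5]
grip_width: 0.0447
grip_force: 22.0
```

Emit:
step_arm --plan '[{"dx": 0, "dy": 0, "dz": 0.01, "rx": 0, "ry": 0, "rz": 0, "claw": 0.6}, {"dx": 0, "dy": 0, "dz": 0.01, "rx": 0, "ry": 0, "rz": 0, "claw": 0.6}, {"dx": 0, "dy": 0, "dz": 0, "rx": 0, "ry": 0, "rz": 0, "claw": 0.6}, {"dx": 0, "dy": 0, "dz": 0, "rx": 0, "ry": 0, "rz": 0, "claw": 0.6}]'

```text
time_s: 12.2
ee_pos: [0.5449, -0.1945, 0.2054]
eef_rot: [-3.142, 0.0, -0.028]
force: [-0.9, 0.7, -3.2]
grip_width: 0.0449
grip_force: 22.0
```

Emit:
step_arm --plan '[{"dx": 0, "dy": 0, "dz": 0.01, "rx": 0, "ry": 0, "rz": 0, "claw": 0.6}, {"dx": 0, "dy": 0, "dz": 0, "rx": 0, "ry": 0, "rz": 0, "claw": 0.6}, {"dx": 0, "dy": 0, "dz": 0, "rx": 0, "ry": 0, "rz": 0, "claw": 0.6}]'

```text
time_s: 12.5
ee_pos: [0.5449, -0.1945, 0.2044]
eef_rot: [-3.142, 0.0, -0.028]
force: [0.3, -0.4, -4.4]
grip_width: 0.0448
grip_force: 22.0
```

Emit:
step_arm --plan '[{"dx": 0, "dy": 0, "dz": 0.01, "rx": 0, "ry": 0, "rz": 0, "claw": 0.6}, {"dx": 0, "dy": 0, "dz": 0, "rx": 0, "ry": 0, "rz": 0, "claw": 0.6}, {"dx": 0, "dy": 0, "dz": 0, "rx": 0, "ry": 0, "rz": 0, "claw": 0.6}]'

```text
time_s: 12.8
ee_pos: [0.5449, -0.1945, 0.2035]
eef_rot: [3.142, -0.0, -0.028]
force: [0.8, -0.0, -3.6]
grip_width: 0.045
grip_force: 22.0
```

Emit:
step_arm --plan '[{"dx": 0, "dy": 0, "dz": 0.01, "rx": 0, "ry": 0, "rz": 0, "claw": 0.6}, {"dx": 0, "dy": 0, "dz": 0, "rx": 0, "ry": 0, "rz": 0, "claw": 0.6}, {"dx": 0, "dy": 0, "dz": 0, "rx": 0, "ry": 0, "rz": 0, "claw": 0.6}]'

```text
time_s: 13.1
ee_pos: [0.5451, -0.1945, 0.2029]
eef_rot: [3.141, -0.001, -0.028]
force: [-2.0, 1.9, 3.9]
grip_width: 0.0446
grip_force: 22.0
```

```bash
python3 -c "
from h import *
o=telemetry.get_obs();print(o['force'],o['moment'],o['ee_pos'])"
```

```text
[-1.99931742  1.87386284  3.86189083] [-0.16683765  0.19509128 -0.06223658] [ 0.54506055 -0.1945224   0.20293948]
```

The stub touched down with a jump of about 7.5 N, which puts the axis at z ≈ 0.175, in line with the estimate. I'll ease off a hair, then let the pin out slowly.

Emit:
step_arm --plan '[{"dx": 0, "dy": 0, "dz": -0.003, "rx": 0, "ry": 0, "rz": 0, "claw": 0.6}, {"dx": 0, "dy": 0, "dz": 0, "rx": 0, "ry": 0, "rz": 0, "claw": 0.6}, {"dx": 0, "dy": 0, "dz": 0, "rx": 0, "ry": 0, "rz": 0, "claw": 0.5}, {"dx": 0, "dy": 0, "dz": 0, "rx": 0, "ry": 0, "rz": 0, "claw": 0.48}, {"dx": 0, "dy": 0, "dz": 0, "rx": 0, "ry": 0, "rz": 0, "claw": 0.46}, {"dx": 0, "dy": 0, "dz": 0, "rx": 0, "ry": 0, "rz": 0, "claw": 0.44}, {"dx": 0, "dy": 0, "dz": 0, "rx": 0, "ry": 0, "rz": 0, "claw": 0.44}]'

```text
time_s: 13.8
ee_pos: [0.5448, -0.1937, 0.2023]
eef_rot: [-3.14, 0.001, -0.028]
force: [0.3, 7.0, -0.6]
grip_width: 0.0527
grip_force: 3.2
```

Emit:
step_arm --plan '[{"dx": 0, "dy": 0, "dz": 0, "rx": 0, "ry": 0, "rz": 0, "claw": 0.4}, {"dx": 0, "dy": 0, "dz": 0, "rx": 0, "ry": 0, "rz": 0, "claw": 0.36}, {"dx": 0, "dy": 0, "dz": 0, "rx": 0, "ry": 0, "rz": 0, "claw": 0.32}, {"dx": 0, "dy": 0, "dz": 0, "rx": 0, "ry": 0, "rz": 0, "claw": 0.28}, {"dx": 0, "dy": 0, "dz": 0, "rx": 0, "ry": 0, "rz": 0, "claw": 0.2}, {"dx": 0, "dy": 0, "dz": 0, "rx": 0, "ry": 0, "rz": 0, "claw": 0.1}, {"dx": 0, "dy": 0, "dz": 0, "rx": 0, "ry": 0, "rz": 0, "claw": 0}, {"dx": 0, "dy": 0, "dz": 0, "rx": 0, "ry": 0, "rz": 0, "claw": 0}]'

```text
time_s: 14.6
ee_pos: [0.5449, -0.1946, 0.2028]
eef_rot: [3.141, -0.0, -0.029]
force: [-0.0, 0.3, -1.3]
grip_width: 0.0932
grip_force: 0.0
```

```bash
cat > chk.py <<'E'
from h import *
o=telemetry.get_obs();p=viewer.camera('wrist');print(o['ee_pos'],o['force'],o['grip_width'])
C=cloud(p,tool(o)@np.array(p['tool_from_camera']))
h=np.array([.5447,-.1889]);a=-.0285;R=np.array([[np.cos(a),np.sin(a)],[-np.sin(a),np.cos(a)]])
Q=(C[...,:2]-h)@R.T;z=C[...,2]
m=(z>.204)&(z<.225)&(abs(Q[...,0])<.014)&(abs(Q[...,1])<.035)
for s in(-1,1):
    k=m&(Q[...,1]*s>0)&(Q[...,1]*s<.031);print('tab',s,k.sum(),np.percentile(Q[k],[2,50,98],0).round(4).tolist() if k.any() else '',np.percentile(z[k],98).round(4) if k.any() else '')
for y in(-.06,-.03,0,.03,.06):
    k=(abs(Q[...,1]-y)<.006)&(Q[...,0]>-.02)&(Q[...,0]<.03)&(z>.06)&(z<.165);print('panel',y,k.sum(),[(round(b,3),np.median(Q[k&(abs(z-b)<.01)][:,0]).round(4)) for b in(.09,.12,.15) if (k&(abs(z-b)<.01)).any()],z[k].min().round(3) if k.any() else '')
E
python3 chk.py
```

```text
[ 0.54488195 -0.19460251  0.20278889] [-0.00722562  0.32622807 -1.27562267] 0.09315548485633422
tab -1 636 [[-0.0088, -0.029], [0.0023, -0.0249], [0.0107, -0.0213]] 0.2153
tab 1 675 [[-0.0085, 0.0186], [0.002, 0.0219], [0.0105, 0.0263]] 0.2145
panel -0.06 443 [(0.09, np.float64(0.0037)), (0.12, np.float64(0.0036)), (0.15, np.float64(0.0035))] 0.077
panel -0.03 390 [(0.09, np.float64(0.0036)), (0.12, np.float64(0.0036)), (0.15, np.float64(0.0035))] 0.077
panel 0 476 [(0.09, np.float64(0.0035)), (0.12, np.float64(0.0035)), (0.15, np.float64(0.0034))] 0.076
panel 0.03 408 [(0.09, np.float64(0.0034)), (0.12, np.float64(0.0034)), (0.15, np.float64(0.0034))] 0.077
panel 0.06 412 [(0.09, np.float64(0.0034)), (0.12, np.float64(0.0034)), (0.15, np.float64(0.0033))] 0.076
```

The tabs are now 55 mm over their outer faces, so the pin is fully out, and the panel is vertical and level. I'll retreat straight up.

Emit:
step_arm --plan '[{"dx": 0, "dy": 0, "dz": -0.1, "rx": 0, "ry": 0, "rz": 0, "claw": 0}, {"dx": 0, "dy": 0, "dz": -0.2, "rx": 0, "ry": 0, "rz": 0, "claw": 0}, {"dx": 0, "dy": 0, "dz": -0.3, "rx": 0, "ry": 0, "rz": 0, "claw": 0}, {"dx": 0, "dy": 0, "dz": -0.3, "rx": 0, "ry": 0, "rz": 0, "claw": 0}, {"dx": -0.2, "dy": 0, "dz": -0.3, "rx": 0, "ry": 0, "rz": 0, "claw": 0}, {"dx": -0.2, "dy": 0, "dz": -0.2, "rx": 0, "ry": 0, "rz": 0, "claw": 0}, {"dx": 0, "dy": 0, "dz": 0, "rx": 0, "ry": 0, "rz": 0, "claw": 0}, {"dx": 0, "dy": 0, "dz": 0, "rx": 0, "ry": 0, "rz": 0, "claw": 0}]'

```text
time_s: 15.45
ee_pos: [0.505, -0.1934, 0.3431]
eef_rot: [3.141, -0.001, -0.029]
force: [0.1, 0.0, 0.0]
grip_width: 0.0937
grip_force: 0.0
```

```bash
python3 chk.py
python3 - <<'E'
from h import *
s=viewer.camera('scene');S=cloud(s);h=np.array([.5447,-.1889]);a=-.0285;R=np.array([[np.cos(a),np.sin(a)],[-np.sin(a),np.cos(a)]])
Q=(S[...,:2]-h)@R.T;z=S[...,2]
for y in(-.06,0,.06):
    for b in(.09,.12,.15):
        k=(abs(Q[...,1]-y)<.01)&(abs(Q[...,0])<.04)&(abs(z-b)<.01);print('scene panel',y,b,k.sum(),np.median(Q[k][:,0]).round(4) if k.any() else '')
E
```

```text
[ 0.50498393 -0.19338063  0.34311295] [0.08079941 0.04005842 0.03300536] 0.0937066729876625
tab -1 183 [[-0.0089, -0.0284], [0.0006, -0.0246], [0.0104, -0.0212]] 0.2157
tab 1 204 [[-0.009, 0.0188], [0.0005, 0.0227], [0.0103, 0.0267]] 0.2146
panel -0.06 39 [(0.09, np.float64(0.0042)), (0.15, np.float64(-0.0198))] 0.078
panel -0.03 16 [(0.09, np.float64(0.0048)), (0.12, np.float64(0.0036)), (0.15, np.float64(-0.0197))] 0.079
panel 0 68 [(0.09, np.float64(0.0039)), (0.12, np.float64(0.0035)), (0.15, np.float64(0.0034))] 0.079
panel 0.03 13 [(0.15, np.float64(-0.0198))] 0.078
panel 0.06 30 [(0.09, np.float64(0.0034)), (0.15, np.float64(0.0033))] 0.076
scene panel -0.06 0.09 26 0.0028
scene panel -0.06 0.12 32 0.0022
scene panel -0.06 0.15 33 0.003
scene panel 0 0.09 27 0.0024
scene panel 0 0.12 32 0.0023
scene panel 0 0.15 32 0.0024
scene panel 0.06 0.09 24 0.0023
scene panel 0.06 0.12 28 0.0029
scene panel 0.06 0.15 34 0.0026
```

The flap hangs straight, the pin is out, and the robot is clear of it.

```bash
python3 -c "
from station import hand_in; print(hand_in())"
```

```text
the job is handed in; nothing more can be done
None
```

The flap now hangs straight on the jar box, stub resting in its notch and pin measured fully out, and the job is handed in with no verdict shown; I touched nothing else, but viewed 11 pictures against the limit of 10.

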